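Shim the rocking weighing table

ROBOT

A 6-joint arm with a two-finger parallel gripper is mounted at the origin on a cart in front of the work surface, level with it; the furniture and walls round the work are solid. World frame = base frame: x ahead of the robot, y to its left, z up, the work surface at z = 0. Lengths are in mm, angles in rad, forces in N, time in s.
With the tool pointing down it reaches from about 300 to 750 mm from the base axis. Payload 8.5 kg.
Tool frame: the origin (TCP) lies midway between the tips of the shut fingers; the grasp point (between the pads) lies 19 mm behind it; z points along the fingers, y is the line along which they close (so a half turn about z gives the same grasp; the last joint's range is limited). The gripper opens to 85 mm and grips with 20 to 120 N. Pads are 22 mm wide; open, the fingers measure 114 mm over their backs; the gripper's body (76 mm by 85 mm) begins 54 mm behind the grasp point. The pads swing forward as they close: fully open they stand 13 mm farther back than shut.
Start: joints at [-0.215, 0.381, 1.297, -0, 1.464, -0.215], TCP at [549.982, 0.002, 231.322] pointing down, gripper open.
Joint ranges: [-3.11, 3.11], [-0.89, 2.33], [0.22, 2.48], [-1.42, 4.56], [0.17, 2.85], [-2.88, 2.88]. Speed limits (rad/s): [2.39, 2.39, 3.14, 3.14, 3.14, 3.14].

INTERFACE

Orientations are given as [roll, pitch, yaw] about the fixed x, y, z axes, in that order (R = Rz(yaw) Ry(pitch) Rx(roll)).
In Python, from rig import arm, optics gives the robot as it stands.
- The arm moves only by the tool drive_tool, never from a script. Its argument "motion" is a list of rows, each a list of 7 numbers: the turn, a rotation vector about the tool's x, y, z in rad, then the shift along the tool's x, y, z in m, then the closure, from -1 (fully open) to 1 (shut). In form: [[rx, ry, rz, tx, ty, tz, hand], ...]. A call has 1 to 8 rows; each row shifts and turns the commanded pose from where the row before left it, along the tool's axes as they then stand; what a row does not reach is not made up. A row lasts 1/8 s, in which the tool goes at most 62.5 mm and 10.7 degrees, less where a joint would pass 70% of its speed; a pose out of reach is approached as far as the arm can. A call with a gripper value outside its range is refused whole. The fingers move at their own pace and stop on an object; "squeeze" is the grip in N (left out, the last holds). Time passes only in rows, so rows that do not move let the fingers close. It gives the time, the measured TCP pose, the force, the opening and the grip force at its end, in the units of the state.
- arm.get_state(): the state, without advancing time (a new reading comes with each control period).
- optics.capture(name): name is "scene" or "side" or "wrist"; returns the picture (400x640x3 uint8, red, green, blue); there is no depth.
- optics.get_calibration(name): a dict with "vfov" (degrees; the focal length in pixels is half the picture's height over the tangent of half this angle, whatever the lens; pixels are square), "cx", "cy" (the principal point, pixels), "rvec" (rotation vector, rad) and "tvec" (3), from world to camera coordinates, as OpenCV has them. Camera axes: x right, y down, z forward; pixel columns grow to the right and rows downward; lengths in mm; the calibration is good to about 2 mm. A picture is of the moment at which its call begins: read the wrist's pose just before it. get_calibration takes no time and is no camera call; for the wrist camera it gives the pose at the moment of the call.
- arm.job_done(): hands the job in; it is judged then, once.
The state is a dict: "t": time; "joint_pos": joint angles; "qvel": joint speeds; "tau": joint torques, N m; "tool_pos": TCP position; "ee_rot": TCP orientation; "contact_force": force on the tool from outside, world axes, zero at the start; "wrist_torque": the same for the moment, N m; "grip_width": finger opening in mm; "finger_force": force on a finger pad.
Only numpy, scipy, OpenCV 4.12 (cv2) and the standard library are available. Lean on these libraries where they do the work, as an engineer would, in place of code of your own. Each camera call takes 0.05 s, during which the arm holds its last target. There are 200 camera calls.

TASK

The weighing table under the balance rocks because the ball foot at its front right corner hangs clear of the bench. Slide the channel packer along the bench until its flat nose lies under that foot and let it go, then slide the taper shim along the channel, thin end first, until it just bears firmly against the foot, and leave both there. Go by feel: do not drive the shim so far that the table is jacked up, do not press on the table or push it along, and leave the things around alone.

Things in the scene. Friction and masses are not known exactly. Their poses are not given: they have to be found in the camera images.
- stand: Weighing table, 4.6 kg, loose: grey slab 200 (x) x 350 (y) x 16 mm, top 56 mm above the bench, balance fixed on it (to 165 mm high, its right edge 36 mm in from the slab's -y edge). Origin on the bench under the slab's centre. Rubber feet (32 mm discs) at (80,150), (80,-150), (-80,150) mm carry it, level and still at the start; the corner (-80,-150) has the hanging ball foot.
- foot_spot (a point): Point at bench level straight below the seized steel ball foot (ball 24 mm across), axes as the table's. The ball's lowest point is 5.8 to 9.5 mm above it: the gap differs each time and is not reported. Shims go in along +y of the table, from its -y side. About 9 to 15 N up on the foot begins to lift the corner.
- packer: Channel packer, aluminium, 50 (x) x 150 (y) mm, 120 g. Origin at the centre of its underside, +y to the bare flat nose. Floor 4 mm thick; two side flanges 5 mm thick, 14 mm high over the underside, 50 mm over their outsides, 40 mm apart inside, from y = -75 to +15 mm: grip across them from above. The bench holds it better (friction about 0.6) than the taper shim drags it (0.3).
- packer_nose (a point): Point on the underside of the packer's bare nose, at y = +48 mm from its origin, to be brought under the foot (20 mm off along y or 14 mm across is still good).
- taper: Taper shim, grey plastic, 30 (x) x 146 (y) mm, 70 g, smooth. Origin at the centre of its flat underside, +y to the thin end. Thickness 1 mm at y = +73 mm, growing evenly by 0.06 mm per mm to 7 mm at y = -27 mm, then 7 mm to y = -73 mm. It balances at about y = -29 mm. It runs in the packer's channel, tab outermost.
- taper_tab (a point): Mid-height of the taper shim's upright grip tab, 14 (x) x 24 (y) mm, at y = -61 mm, 26 mm above its underside; tab top at 46 mm. Sliding freely the shim needs about 1 N or less; once it wedges under the foot the push rises over about 10 mm to some 5 to 10 N, then stays there while it jacks up the table.
- beaker: Bystander: glass beaker 83x92x118 mm, standing; origin at the centre of its base.
- timer: Bystander: small white timer 35x62x52 mm; origin at the centre of its base.
- cork_loose: Bystander: cork ring 108 mm across, 30 mm high; origin at the centre of its base.
- stopper_b: Bystander: black rubber stopper 30 mm across, 24 mm high; origin at the centre of its base.

How it is judged (in metres and radians):
On the way, in this order (a step that is already met when the one before it is completed fails the run):
1. the packer lies flat on the bench with its nose under the foot, released (y of foot_spot in the frame of packer between 0.028 and 0.068 m and x of foot_spot in the frame of packer between -0.014 and 0.014 m and height (world z) of packer below 0.003 m and angle between packer's own z axis and vertical below 0.03 rad and contact force between the fingers and packer below 0.2 N and contact force between stand and taper below 0.5 N), for 0.2 s.
2. the taper shim, on the packer, bears against the foot and the table is not jacked up (y of foot_spot in the frame of packer between 0.028 and 0.068 m and x of foot_spot in the frame of packer between -0.014 and 0.014 m and height (world z) of packer below 0.003 m and angle between packer's own z axis and vertical below 0.03 rad and contact force between stand and taper above 3 N and contact force between taper and packer above 3 N and angle between stand's own z axis and vertical below 0.0025 rad), for 0.2 s.
At the end, for the whole second after the job is handed in: Packer flat, foot over its nose (28 to 68 mm ahead of its centre, within 14 mm of its middle line); taper shim pressed between packer and foot with over 3 N; table level within 0.0025 rad (0.35 mm at the foot), within 12 mm of where it stood; all at rest (all of step 2 and distance of stand from where it was at the start of the episode below 0.012 m and linear speed of each of taper, stand, packer below 0.01 m/s); the robot touches nothing.
It fails at once if the table is jacked up or tipped by more than 0.006 rad (angle between stand's own z axis and vertical above 0.006 rad).
It fails at once if the table is pushed more than 12 mm (distance of stand from where it was at the start of the episode above 0.012 m).
It fails at once if the robot presses on the table with more than 6 N (contact force between any of the arm, the fingers and stand above 6 N).
It fails at once if a thing standing around is moved more than 20 mm (distance of any of beaker, timer, cork_loose, stopper_b from where it was at the start of the episode above 0.02 m).
It also fails if it takes over 72 s, if anything falls off the work surface, if the arm or the gripper's body presses on something with over 40 N, if the wrist force passes 120 N, or if a joint passes its speed limit or range.

## Working session

There is one attempt and no reset: what is moved stays moved. The work goes in short steps, Python scripts to look and compute and a tool call to move; the robot and the scene stay as the last step left them, time stands still between calls to the robot, and variables do not carry over. Pictures are saved under pics/ and viewed, at most 10 in all, crops included, and the job is handed in when it is done.

Besides the shell and the picture viewer there is one more tool, called as name(argument=value, ...), one argument or row to a line, values as JSON. drive_tool: Moves the arm, as the interface text tells. Its arguments: {"type":"object","properties":{"motion":{"type":"array"},"squeeze":{"type":"number"}},"required":["motion"]}

```bash
mkdir -p pics; ls; python3 - <<'E'
from rig import arm, optics
import cv2
for n in ("scene","side"):
    im=optics.capture(n); cv2.imwrite(f"pics/{n}0.png",im[:,:,::-1]); print(n,optics.get_calibration(n))
print(arm.get_state())
E
```

```text
pics
scene {'vfov': 55.598321871864506, 'cx': 320.71809616776517, 'cy': 195.2523661824446, 'rvec': array([ 1.97334858, -0.54101652,  0.34416444]), 'tvec': array([-530.30536223,  111.79825474,  942.96711417])}
side {'vfov': 42.488373001918276, 'cx': 331.04660449048754, 'cy': 194.78225856285104, 'rvec': array([ 2.19335636, -0.02646713,  0.00742381]), 'tvec': array([-573.59314893,    3.2935452 , 1404.30732936])}
{'t': 0.1, 'joint_pos': array([-2.15279790e-01,  3.81119511e-01,  1.29813618e+00, -6.84037944e-06,
        1.46360143e+00, -2.15320612e-01]), 'qvel': array([-0.00054723, -0.00112496, -0.00131896, -0.00035887, -0.00048648,
       -0.00010143]), 'tau': array([ 3.76895419e-03, -4.49219084e+01, -2.31655884e+01, -2.33104493e-04,
        3.63802450e-03,  7.57992581e-06]), 'tool_pos': array([5.49746658e+02, 6.23855052e-02, 2.30794867e+02]), 'ee_rot': array([-3.14035593e+00, -2.63524904e-04,  1.57083772e+00]), 'contact_force': array([-0.42072212, -0.13601387, -0.1477196 ]), 'wrist_torque': array([0.02314483, 0.02169146, 0.02897332]), 'finger_force': 0.0, 'grip_width': 85.23004062827127}
```

View pics/scene0.png

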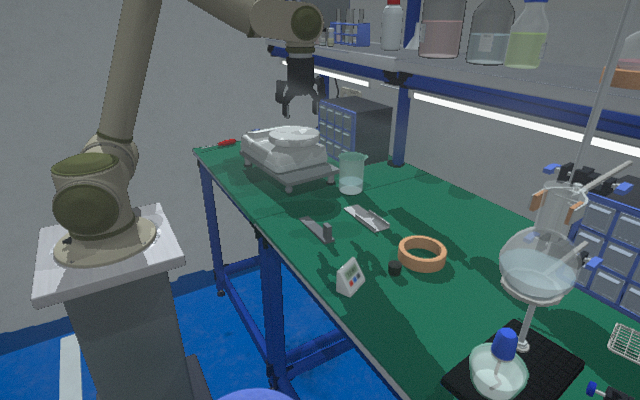

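View pics/side0.png

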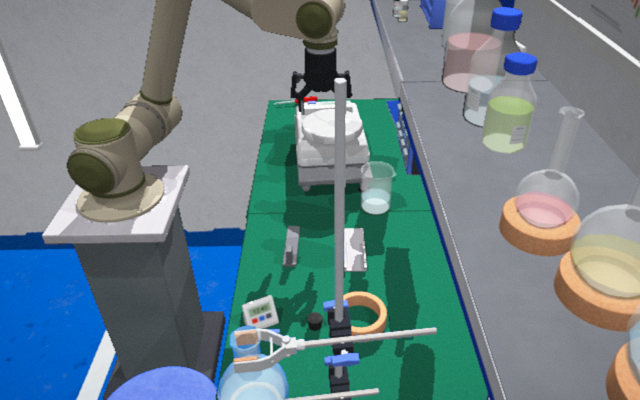

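The scene view shows the stand's near corner foot at about (290,187), the packer at (367,218), the taper at (318,230) with its tab at (327,232), the timer at (350,277), the stopper at (395,268), the ring at (422,253) and the beaker at (351,173). In the side view the taper is at (291,245) and the packer at (355,250).

```bash
cat > h.py <<'E'
import numpy as np, cv2
from rig import arm, optics
def K(c):
    f=200/np.tan(np.radians(c["vfov"])/2); return np.array([[f,0,c["cx"]],[0,f,c["cy"]],[0,0,1]])
def ray(c,p,z=0):
    R=cv2.Rodrigues(np.array(c["rvec"]))[0]; t=np.array(c["tvec"]); o=-R.T@t
    p=np.atleast_2d(np.array(p,float)); d=(R.T@np.linalg.inv(K(c))@np.c_[p,np.ones(len(p))].T).T
    return o+d*((z-o[2])/d[:,2])[:,None]
def proj(c,P): return cv2.projectPoints(np.atleast_2d(np.array(P,float)),np.array(c["rvec"]),np.array(c["tvec"]),K(c),None)[0][:,0]
E
python3 - <<'E'
from h import *
np.set_printoptions(precision=1,suppress=True)
s=optics.get_calibration("scene"); d=optics.get_calibration("side"); w=optics.get_calibration("wrist")
print(ray(s,[(290,187),(367,218),(318,230),(350,290),(395,272),(422,262),(351,190)]))
print(ray(d,[(289,260),(291,230),(355,250),(305,187)]))
R=cv2.Rodrigues(w["rvec"])[0]; print(w, -R.T@w["tvec"],R, ray(w,[(0,0),(639,0),(639,399),(0,399)]))
E
```

```text
[[ 533.    52.2    0. ]
 [ 625.7 -236.6    0. ]
 [ 476.5 -222.7    0. ]
 [ 413.7 -459.     0. ]
 [ 533.3 -460.3    0. ]
 [ 611.2 -463.5    0. ]
 [ 691.1  -66.     0. ]]
[[ 470.3 -267.2    0. ]
 [ 470.4 -158.2    0. ]
 [ 625.4 -236.8    0. ]
 [ 501.7   28.8    0. ]]
{'vfov': 67.96235688543842, 'cx': 320.6727809613107, 'cy': 198.34435148071404, 'rvec': array([-2.8, -0. ,  0. ]), 'tvec': array([-550.8,  -36.6,  379.8])} [551.   75.6 373.6] [[ 1.   0.  -0. ]
 [ 0.  -1.   0.3]
 [-0.  -0.3 -1. ]] [[ 199.9  188.7   -0. ]
 [ 898.8  188.6    0. ]
 [1078.  -385.4    0. ]
 [  18.9 -386.2    0. ]]
```

```bash
python3 - <<'E'
from h import *
im=optics.capture("wrist"); cv2.imwrite("pics/w0.png",im[:,:,::-1])
E
```

```text
(no output)
```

View pics/w0.png

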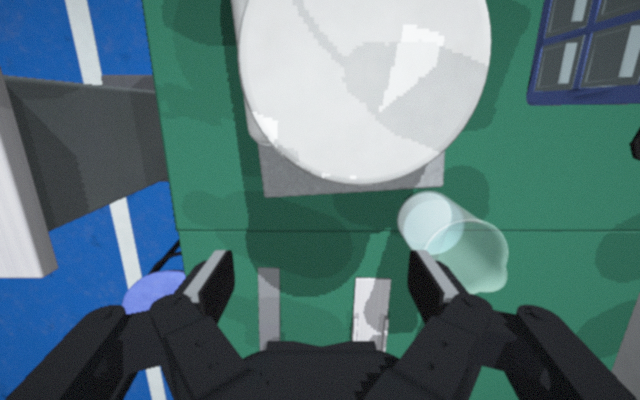

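The wrist view shows the slab's -y edge running from (265,196) to (443,185). The taper (thin end at (268,268)) and the packer (nose at (372,280)) both have their +y ends towards the table. I'll move back for a better view.

drive_tool(
  motion=[
    [0,0,0,-0.05,0,0,-1],
    [0,0,0,-0.05,0,0,-1],
    [0,0,0,-0.05,0,0,-1],
    [0,0,0,0,0,0,-1],
    [0,0,0,0,0,0,-1],
  ],
)

```text
t: 0.78
tool_pos: [549.8, -149.5, 231.1]
ee_rot: [-3.141, -0.001, 1.571]
contact_force: [0.7, -0.1, 0.1]
grip_width: 85.1
finger_force: 0.0
```

```bash
python3 - <<'E'
from h import *
import pickle
c=optics.get_calibration("wrist");im=optics.capture("wrist"); cv2.imwrite("pics/w1.png",im[:,:,::-1]); pickle.dump(c,open("w1.pkl","wb")); print(arm.get_state()["tool_pos"])
E
```

```text
[ 549.93280829 -149.06489216  231.23577683]
```

View pics/w1.png

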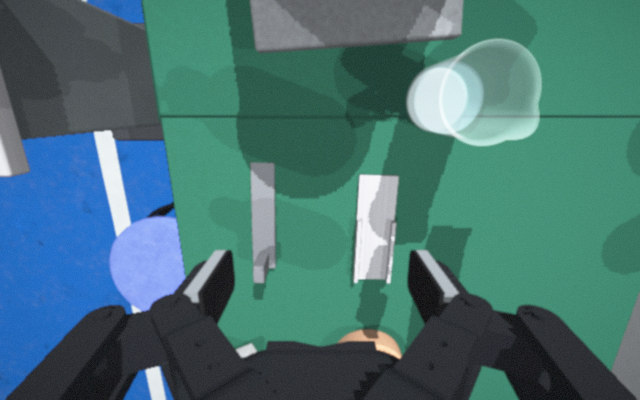

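The view now shows the slab edge from (257,51) to (463,37), the taper from thin end (263,163) to tab (260,272), and the packer with nose corners (360,176) and (398,177) and rear at (355,280) to (389,282). The beaker base is at (445,98).

```bash
python3 - <<'E'
from h import *
import pickle
np.set_printoptions(precision=1,suppress=True)
im=cv2.imread("pics/w1.png"); c=pickle.load(open("w1.pkl","rb"))
hsv=cv2.cvtColor(im,cv2.COLOR_BGR2HSV)
m=((hsv[...,1]<70)&(hsv[...,2]>60)).astype(np.uint8)
def comp(x0,y0,x1,y1,name):
    mm=np.zeros_like(m); mm[y0:y1,x0:x1]=m[y0:y1,x0:x1]
    cs,_=cv2.findContours(mm,cv2.RETR_EXTERNAL,cv2.CHAIN_APPROX_NONE); k=max(cs,key=cv2.contourArea)
    print(name,cv2.contourArea(k)); return mm
mm=comp(235,140,290,290,"taper")
for r in list(range(158,170,2))+list(range(170,290,8)):
    x=np.where(mm[r])[0]; print(r,(x.min(),x.max()) if len(x) else None,end=' ')
print()
pm=comp(340,160,415,295,"packer")
for r in list(range(170,182,2))+list(range(182,292,8)):
    x=np.where(pm[r])[0]; print(r,(x.min(),x.max()) if len(x) else None,end=' ')
print()
for x in range(250,480,15):
    y=np.where(m[:75,x])[0]; print(x,y.max() if len(y) else None, im[28:60:2,x,1] if x in(310,340) else'')
for r in range(0,50,8):
    x=np.where(m[r,240:480])[0]+240; print(r,x.min(),x.max())
E
```

```text
taper 2634.0
158 None 160 None 162 (np.int64(251), np.int64(271)) 164 (np.int64(250), np.int64(274)) 166 (np.int64(250), np.int64(274)) 168 (np.int64(250), np.int64(274)) 170 (np.int64(250), np.int64(274)) 178 (np.int64(250), np.int64(274)) 186 (np.int64(250), np.int64(274)) 194 (np.int64(251), np.int64(274)) 202 (np.int64(251), np.int64(274)) 210 (np.int64(251), np.int64(275)) 218 (np.int64(251), np.int64(275)) 226 (np.int64(252), np.int64(275)) 234 (np.int64(252), np.int64(275)) 242 (np.int64(252), np.int64(275)) 250 (np.int64(252), np.int64(275)) 258 (np.int64(253), np.int64(275)) 266 (np.int64(253), np.int64(275)) 274 (np.int64(253), np.int64(266)) 282 (np.int64(254), np.int64(264)) 
packer 4108.5
170 None 172 None 174 (np.int64(360), np.int64(379)) 176 (np.int64(359), np.int64(398)) 178 (np.int64(359), np.int64(398)) 180 (np.int64(358), np.int64(398)) 182 (np.int64(358), np.int64(398)) 190 (np.int64(358), np.int64(397)) 198 (np.int64(357), np.int64(396)) 206 (np.int64(357), np.int64(396)) 214 (np.int64(356), np.int64(395)) 222 (np.int64(356), np.int64(396)) 230 (np.int64(355), np.int64(395)) 238 (np.int64(355), np.int64(395)) 246 (np.int64(355), np.int64(393)) 254 (np.int64(354), np.int64(393)) 262 (np.int64(353), np.int64(392)) 270 (np.int64(353), np.int64(391)) 278 (np.int64(353), np.int64(390)) 286 None 
250 10 
265 52 
280 51 
295 50 
310 49 [107 108 114 132 133 131 132 137 132 110  86  95 102 104 106 106]
325 48 
340 46 [105 102 106 106 109 109 105  97  83  84  98  92  95  89  84  81]
355 46 
370 45 
385 44 
400 42 
415 41 
430 74 
445 74 
460 74 
475 74 
0 249 463
8 250 462
16 251 462
24 252 461
32 253 461
40 254 431
48 255 479
```

```bash
python3 - <<'E'
import cv2
im=cv2.imread("pics/w1.png"); a=cv2.resize(im[0:60,240:480],None,fx=3.3,fy=3.3,interpolation=cv2.INTER_CUBIC)
b=cv2.resize(im[155:295,240:420],(792,390) ,interpolation=cv2.INTER_CUBIC) 
import numpy as np
cv2.imwrite("pics/c1.png",np.vstack([a,b]))
E
```

```text
(no output)
```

View pics/c1.png

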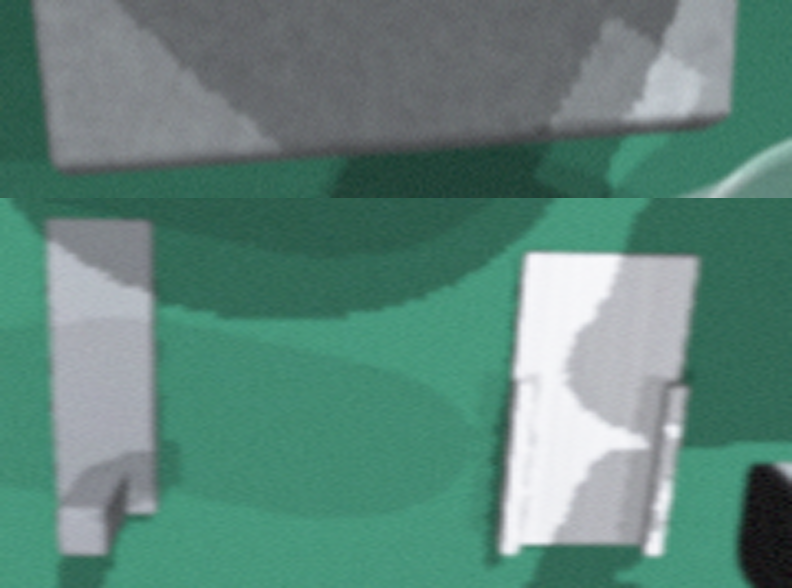

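The crop shows the slab's front face as a thin dark strip at its lower edge, the packer's nose edge and flange ends clearly, and the taper's tab top at about (253.6–264.5, 265–282.5).

```bash
python3 - <<'E'
from h import *
import pickle
np.set_printoptions(precision=3,suppress=True)
c=pickle.load(open("w1.pkl","rb"))
T=ray(c,[(255.7,49.8),(461.8,36)],56); B=ray(c,[(265,52.5),(415,41.5)],40)
print("slab top",T,np.linalg.norm(T[1]-T[0])); print("bottom",B)
for n,E in(("T",T),("B",B)):
    d=(E[1]-E[0])[:2]; print(n,"yaw",np.arctan2(d[1],d[0]))
a=np.arctan2(*(T[1]-T[0])[[1,0]]); R=np.array([[np.cos(a),-np.sin(a)],[np.sin(a),np.cos(a)]])
mid=T.mean(0)[:2]; print("foot from mid",mid+R@[-80,25],"from lcorner",T[0,:2]+R@[20,25])
L=ray(c,[(250.3,0),(255,44)],56); print("left edge yaw",np.arctan2(-(L[0]-L[1])[0],(L[0]-L[1])[1]))
N=ray(c,[(359.3,175),(398.6,176)],4); F=ray(c,[(355.9,282.4),(388.4,282.6)],14)
print("packer nose",N,np.linalg.norm(N[1]-N[0]),"rear",F,np.linalg.norm(F[1]-F[0]))
n=N.mean(0)[:2];f=F.mean(0)[:2];d=n-f; print("len",np.linalg.norm(d),"yaw",np.arctan2(-d[0],d[1]),"origin",(n+f)/2, "nose edge yaw",np.arctan2(*(N[1]-N[0])[[1,0]]))
t=ray(c,[(250.2,162),(274.6,162)],1); r=ray(c,[(275.8,268)],7); tab=ray(c,[(253.6,265),(264.5,265),(253.6,282.5),(264.5,282.5)],46)
print("taper thin",t,"rear right",r,"tab",tab,tab.mean(0))
d=tab.mean(0)[:2]-t.mean(0)[:2]; print("yaw",np.arctan2(d[0],-d[1]),np.linalg.norm(d))
for n in("scene","side"):print(n,proj(optics.get_calibration(n),[[510,60,12]]))
E
```

```text
slab top [[487.945 -19.809  56.   ]
 [686.632  -7.805  56.   ]] 199.04932687541057
bottom [[494.126 -19.586  40.   ]
 [646.709  -9.462  40.   ]]
T yaw 0.06034199017993734
B yaw 0.06625314261414823
foot from mid [505.926   6.323] from lcorner [506.401   6.351]
left edge yaw 0.05382314397878501
packer nose [[ 600.255 -155.497    4.   ]
 [ 650.375 -156.804    4.   ]] 50.13699900110342 rear [[ 599.951 -305.405   14.   ]
 [ 645.066 -305.731   14.   ]] 45.11593500084218
len 149.44390764715757 yaw -0.018780902044898108 origin [ 623.912 -230.859] nose edge yaw -0.026073043099042698
taper thin [[ 461.837 -139.332    1.   ]
 [ 492.74  -139.336    1.   ]] rear right [[ 488.618 -286.961    7.   ]] tab [[ 467.914 -260.144   46.   ]
 [ 481.429 -260.147   46.   ]
 [ 466.28  -284.962   46.   ]
 [ 480.059 -284.965   46.   ]] [ 473.921 -272.555   46.   ]
yaw -0.025275286105152995 133.26346304098396
scene [[282.38  184.246]]
side [[308.015 177.168]]
```

drive_tool(
  motion=[
    [0,0,0.02,-0.039,0.0245,0.03,-1],
    [0,0,0,-0.039,0.0245,0.045,-1],
    [0,0,0,-0.039,0.0245,0.045,-1],
    [0,0,0,0,0,0.05,-1],
    [0,0,0,0,0,0.02,-1],
    [0,0,0,0,0,0,-1],
    [0,0,0,0,0,0,-1],
  ],
)

```text
t: 1.7
tool_pos: [621.4, -265.1, 45.5]
ee_rot: [3.14, 0.001, 1.552]
contact_force: [-0.3, -0.3, -0.4]
grip_width: 85.4
finger_force: 0.0
```

drive_tool(
  motion=[
    [0,0,0,0,0.001,0.02,-1],
    [0,0,0,0,0,0.016,-1],
    [0,0,0,0,0,0.004,-1],
    [0,0,0,0,0,0,-1],
    [0,0,0,0,0,0,-1],
    [0,0,0,0,0,0,-1],
  ],
)

```text
t: 2.45
tool_pos: [621.7, -265.8, 4.5]
ee_rot: [3.141, 0.001, 1.551]
contact_force: [-0.2, -0.1, -0.4]
grip_width: 85.8
finger_force: 0.0
```

drive_tool(
  motion=[
    [0,0,0,0,0.001,0.003,-1],
    [0,0,0,0,0,0,0],
    [0,0,0,0,0,0,1],
    [0,0,0,0,0,0,1],
    [0,0,0,0,0,0,1],
    [0,0,0,0,0,0,1],
    [0,0,0,0,0,0,1],
    [0,0,0,0,0,0,1],
  ],
  squeeze=25,
)

```text
t: 3.45
tool_pos: [622.6, -265.7, 1.0]
ee_rot: [3.141, 0.0, 1.551]
contact_force: [-1.0, -0.1, 0.3]
grip_width: 49.3
finger_force: 26.5
```

drive_tool(
  motion=[
    [0,0,-0.04,0,0,0,1],
    [0,0,-0.04,0,0,0,1],
    [0,0,0,0.024,-0.0105,0,1],
    [0,0,0,0.03,-0.013,0,1],
    [0,0,0,0.03,-0.013,0,1],
    [0,0,0,0.03,-0.013,0,1],
    [0,0,0,0.03,-0.013,0,1],
    [0,0,0,0,0,0,1],
  ],
)

```text
t: 4.45
tool_pos: [550.9, -124.2, 1.2]
ee_rot: [-3.141, -0.0, 1.633]
contact_force: [0.5, -0.7, -1.0]
grip_width: 49.2
finger_force: 26.3
```

drive_tool(
  motion=[
    [0,0,0,0.0125,-0.0092,0,1],
    [0,0,0,0.0125,-0.0092,0,1],
    [0,0,0,0.0125,-0.0092,0,1],
    [0,0,0,0.0125,-0.0092,0,1],
    [0,0,0,0,0,0,1],
    [0,0,0,0,0,0,1],
  ],
)

```text
t: 5.2
tool_pos: [511.8, -78.0, 0.9]
ee_rot: [-3.141, -0.0, 1.631]
contact_force: [-0.8, 0.3, 1.0]
grip_width: 49.4
finger_force: 26.6
```

drive_tool(
  motion=[
    [0,0,0,0,0,0,-1],
    [0,0,0,0,0,0,-1],
    [0,0,0,0,0,0,-1],
    [0,0,0,0,0,0,-1],
    [0,0,0,0,0,-0.03,-1],
    [0,0,0,-0.02,0,-0.06,-1],
    [0,0,0,-0.04,-0.01,-0.06,-1],
    [0,0,0,-0.04,-0.01,-0.05,-1],
  ],
)

```text
t: 6.2
tool_pos: [498.8, -172.2, 192.0]
ee_rot: [3.141, 0.0, 1.632]
contact_force: [0.2, 0.1, 0.2]
grip_width: 85.5
finger_force: 0.0
```

drive_tool(
  motion=[
    [0,0,0,0,0,0,-1],
    [0,0,0,0,0,0,-1],
  ],
)

```text
t: 6.45
tool_pos: [498.6, -171.0, 189.1]
ee_rot: [-3.14, -0.001, 1.631]
contact_force: [-0.5, 0.3, 0.1]
grip_width: 85.3
finger_force: 0.0
```

```bash
python3 - <<'E'
from h import *
import pickle
s=arm.get_state();c=optics.get_calibration("wrist");im=optics.capture("wrist"); cv2.imwrite("pics/w2.png",im[:,:,::-1]); pickle.dump(c,open("w2.pkl","wb")); print(s["tool_pos"],s["ee_rot"])
E
```

```text
[ 498.64880723 -171.04078996  189.09824463] [-3.14033364e+00 -1.16076491e-03  1.63052992e+00]
```

View pics/w2.png

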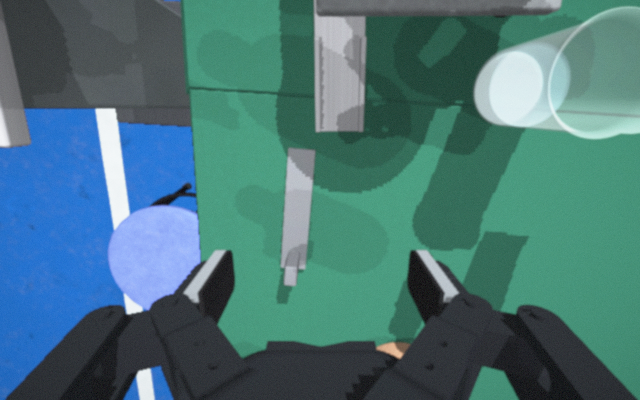

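The packer is in place: its rear runs (316,131)–(364,131), and it goes under the slab, whose bottom-left edge corner is at (316,14). The taper's thin end is at (301,150), with the tab top around (291,276). Now I'll measure both.

```bash
python3 - <<'E'
from h import *
import pickle
np.set_printoptions(precision=3,suppress=True)
im=cv2.imread("pics/w2.png"); c=pickle.load(open("w2.pkl","rb"))
hsv=cv2.cvtColor(im,cv2.COLOR_BGR2HSV); m=(hsv[...,1]<70)&(hsv[...,2]>60)
def row(r,a,b):
    x=np.where(m[r,a:b])[0]+a; return (x.min(),x.max()) if len(x) else None
print([(r,row(r,300,385)) for r in list(range(24,128,20))+list(range(126,138))])
print([(r,row(r,270,330)) for r in list(range(146,152))+list(range(160,300,12))+[262,264,266,268,270,272,274,282,284,286,288]])
for z,pts in((14,[(316,131),(364,131)]),(14,[(316,24),(364.5,24)]),(1,[(289,149.5),(315,149.5)])):print(z,ray(c,pts,z))
a=ray(c,[(340,131)],14)[0,:2];b=ray(c,[(340.5,24)],14)[0,:2];print("packer yaw",np.arctan2(-(b-a)[0],(b-a)[1]))
print("slab bottom edge",ray(c,[(316,14),(560,10)],40))
print("tab",ray(c,[(291,276)],46))
E
```

```text
[(24, (np.int64(314), np.int64(365))), (44, (np.int64(314), np.int64(366))), (64, (np.int64(314), np.int64(365))), (84, (np.int64(314), np.int64(365))), (104, (np.int64(314), np.int64(364))), (124, (np.int64(315), np.int64(363))), (126, (np.int64(315), np.int64(363))), (127, (np.int64(315), np.int64(363))), (128, (np.int64(315), np.int64(363))), (129, (np.int64(315), np.int64(363))), (130, (np.int64(315), np.int64(363))), (131, (np.int64(315), np.int64(362))), (132, (np.int64(316), np.int64(361))), (133, None), (134, None), (135, None), (136, None), (137, None)]
[(146, None), (147, (np.int64(290), np.int64(291))), (148, (np.int64(288), np.int64(300))), (149, (np.int64(288), np.int64(313))), (150, (np.int64(288), np.int64(315))), (151, (np.int64(288), np.int64(315))), (160, (np.int64(287), np.int64(314))), (172, (np.int64(286), np.int64(313))), (184, (np.int64(286), np.int64(312))), (196, (np.int64(285), np.int64(311))), (208, (np.int64(284), np.int64(310))), (220, (np.int64(283), np.int64(309))), (232, (np.int64(282), np.int64(308))), (244, (np.int64(282), np.int64(307))), (256, (np.int64(281), np.int64(306))), (268, (np.int64(284), np.int64(304))), (280, (np.int64(283), np.int64(296))), (292, None), (262, (np.int64(281), np.int64(305))), (264, (np.int64(280), np.int64(305))), (266, (np.int64(281), np.int64(305))), (268, (np.int64(284), np.int64(304))), (270, (np.int64(284), np.int64(298))), (272, (np.int64(284), np.int64(297))), (274, (np.int64(284), np.int64(297))), (282, (np.int64(283), np.int64(296))), (284, (np.int64(284), np.int64(295))), (286, None), (288, None)]
14 [[ 491.821 -118.806   14.   ]
 [ 542.028 -115.799   14.   ]]
14 [[486.335 -19.51   14.   ]
 [532.354 -16.763  14.   ]]
1 [[ 462.847 -141.595    1.   ]
 [ 491.669 -139.868    1.   ]]
packer yaw 0.07390432431883628
slab bottom edge [[486.665 -18.082  40.   ]
 [696.46   -2.525  40.   ]]
tab [[ 473.444 -273.037   46.   ]]
```

drive_tool(
  motion=[
    [0,0,0.083,0,0,0.01,-1],
    [0,0,0,-0.034,-0.0075,0.04,-1],
    [0,0,0,-0.034,-0.0075,0.04,-1],
    [0,0,0,-0.034,-0.0075,0.03,-1],
    [0,0,0,0,0,0.02,-1],
    [0,0,0,0,0,0.015,-1],
    [0,0,0,0,0,0,-1],
    [0,0,0,0,0,0,-1],
  ],
)

```text
t: 7.5
tool_pos: [474.7, -272.7, 35.5]
ee_rot: [3.141, 0.001, 1.549]
contact_force: [0.3, 0.4, 0.0]
grip_width: 85.6
finger_force: 0.0
```

drive_tool(
  motion=[
    [0,0,0,0,-0.0005,0.0195,-1],
    [0,0,0,0,0,0,-1],
    [0,0,0,0,0,0,1],
    [0,0,0,0,0,0,1],
    [0,0,0,0,0,0,1],
    [0,0,0,0,0,0,1],
    [0,0,0,0,0,0,1],
    [0,0,0,0,0,0,1],
  ],
  squeeze=35,
)

```text
t: 8.5
tool_pos: [473.9, -273.1, 15.7]
ee_rot: [3.141, 0.0, 1.548]
contact_force: [-0.6, 0.7, 4.8]
grip_width: 13.8
finger_force: 37.8
```

drive_tool(
  motion=[
    [0,0,0,0,0,0,1],
    [0,0,0,0,0,0,1],
  ],
)

```text
t: 8.75
tool_pos: [473.9, -273.2, 15.8]
ee_rot: [3.141, 0.0, 1.548]
contact_force: [-0.8, -0.3, 4.6]
grip_width: 13.4
finger_force: 38.0
```

drive_tool(
  motion=[
    [0,0,0,0,0,-0.01,1],
    [0,0,0,0,0,-0.02,1],
    [0,0,-0.044,0,0,0,1],
    [0,0,-0.043,0,0,0,1],
    [0,0,0,0.031,0.0175,0,1],
    [0,0,0,0.031,0.0175,0,1],
    [0,0,0,0.031,0.017,0,1],
    [0,0,0,0,0,0,1],
  ],
)

```text
t: 9.75
tool_pos: [520.2, -175.0, 45.7]
ee_rot: [-3.141, -0.0, 1.638]
contact_force: [0.4, -1.2, -1.2]
grip_width: 13.7
finger_force: 37.2
```

drive_tool(
  motion=[
    [0,0,0,0,0,0,1],
    [0,0,0,0,0,0,1],
  ],
)

```text
t: 10.0
tool_pos: [519.5, -177.8, 45.5]
ee_rot: [3.142, 0.0, 1.634]
contact_force: [-0.6, 0.0, -0.3]
grip_width: 13.2
finger_force: 37.2
```

```bash
python3 - <<'E'
from h import *
import pickle
s=arm.get_state();c=optics.get_calibration("wrist");im=optics.capture("wrist"); cv2.imwrite("pics/w3.png",cv2.resize(im[:,:,::-1][0:260,180:480],(800,693))[:600]); cv2.imwrite("pics/w3f.png",im[:,:,::-1]);pickle.dump(c,open("w3.pkl","wb")); print(s["tool_pos"],s["ee_rot"],s["contact_force"])
E
```

```text
[ 519.45566054 -177.80643675   45.5492771 ] [3.14158614e+00 1.21114189e-04 1.63355914e+00] [-0.6113276   0.00064289 -0.26829383]
```

View pics/w3.png

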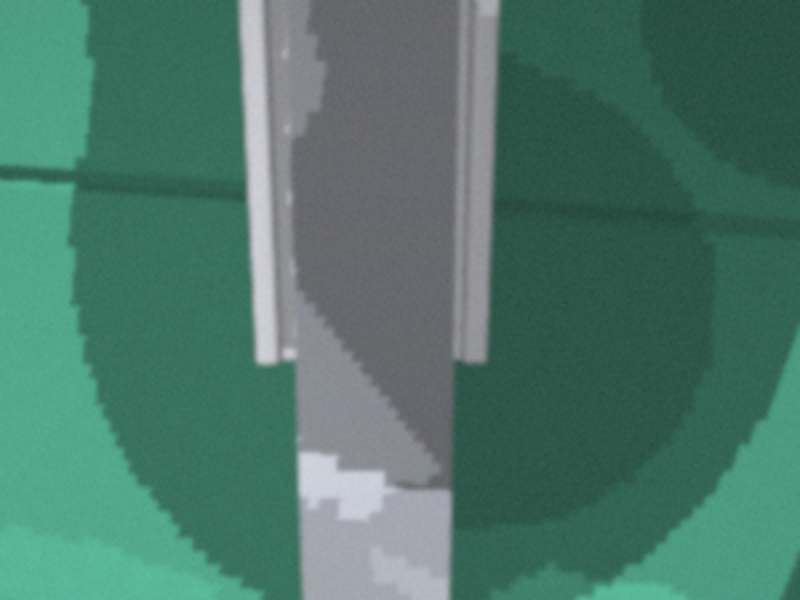

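The view shows the taper (columns 296–454 of the crop) centred between the flanges (257–488 outside), so the lateral alignment is within about 1 mm.

drive_tool(
  motion=[
    [0,0,0,0.01,0,0.005,1],
    [0,0,0,0.01,0,0.008,1],
    [0,0,0,0,0,0.006,1],
    [0,0,0,0,0,0.002,1],
    [0,0,0,0,0,0,1],
    [0,0,0,0,0,0,1],
  ],
)

```text
t: 10.8
tool_pos: [518.6, -157.2, 24.6]
ee_rot: [3.141, 0.0, 1.635]
contact_force: [-0.3, -0.5, -2.0]
grip_width: 13.5
finger_force: 37.2
```

drive_tool(
  motion=[
    [0,0,0,0,0,0.0015,1],
    [0,0,0,0,0,0,1],
    [0,0,0,0,0,0,1],
  ],
)

```text
t: 11.18
tool_pos: [518.5, -156.9, 23.0]
ee_rot: [3.142, 0.0, 1.635]
contact_force: [-0.3, -0.2, -0.6]
grip_width: 13.1
finger_force: 37.2
```

drive_tool(
  motion=[
    [0,0,0,0,0,0.0015,1],
    [0,0,0,0,0,0,1],
    [0,0,0,0,0,0,1],
  ],
)

```text
t: 11.55
tool_pos: [518.5, -156.9, 21.5]
ee_rot: [-3.142, -0.0, 1.635]
contact_force: [0.7, -0.4, -0.5]
grip_width: 13.6
finger_force: 37.2
```

drive_tool(
  motion=[
    [0,0,0,0,0,0.001,1],
    [0,0,0,0.005,0,0,1],
    [0,0,0,0.005,0,0,1],
    [0,0,0,0.005,0,0,1],
    [0,0,0,0.005,0,0,1],
    [0,0,0,0.002,0,0,1],
    [0,0,0,0,0,0,1],
    [0,0,0,0,0,0,1],
  ],
)

```text
t: 12.55
tool_pos: [517.1, -135.1, 20.5]
ee_rot: [3.142, 0.0, 1.635]
contact_force: [0.1, -0.3, 0.5]
grip_width: 13.4
finger_force: 37.2
```

drive_tool(
  motion=[
    [0,0,0,0,0,0,0],
    [0,0,0,0,0,0,-1],
    [0,0,0,0,0,0,-1],
    [0,0,0,0,0,0,-1],
    [0,0,0,-0.016,0,0,-1],
    [0,0,0,-0.02,0,0,-1],
    [0,0,0,0,0,0,1],
    [0,0,0,0,0,0,1],
  ],
  squeeze=20,
)

```text
t: 13.55
tool_pos: [519.1, -171.1, 20.4]
ee_rot: [-3.141, -0.0, 1.634]
contact_force: [0.0, 0.7, -0.4]
grip_width: 51.6
finger_force: 0.0
```

drive_tool(
  motion=[
    [0,0,0,0,0,0.003,1],
    [0,0,0,0,0,0.003,1],
    [0,0,0,0,0,0.002,1],
    [0,0,0,0,0,0,1],
    [0,0,0,0,0,0,1],
    [0,0,0,0,0,0,1],
  ],
)

```text
t: 14.3
tool_pos: [519.4, -170.9, 12.6]
ee_rot: [3.141, 0.0, 1.635]
contact_force: [-0.2, 0.3, -0.2]
grip_width: -0.1
finger_force: 0.0
```

```bash
python3 - <<'E'
from h import *
im=optics.capture("wrist")[:,:,::-1]; cv2.imwrite("pics/w4.png",im)
E
```

```text
(no output)
```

View pics/w4.png

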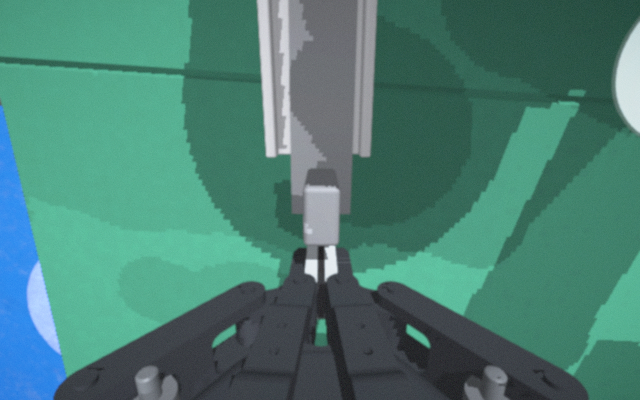

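The taper lies in the channel and the shut fingers are lined up behind its tab (tab centre at column 321). Next I'll push.

drive_tool(
  motion=[
    [0,0,0,0.003,0,0,1],
    [0,0,0,0.003,0,0,1],
    [0,0,0,0.003,0,0,1],
    [0,0,0,0.003,0,0,1],
    [0,0,0,0.003,0,0,1],
    [0,0,0,0.003,0,0,1],
    [0,0,0,0.003,0,0,1],
    [0,0,0,0,0,0,1],
  ],
)

```text
t: 15.35
tool_pos: [518.0, -149.7, 12.5]
ee_rot: [-3.142, -0.0, 1.635]
contact_force: [-0.4, 0.7, -1.0]
grip_width: 0.1
finger_force: 0.0
```

drive_tool(
  motion=[
    [0,0,0,0.001,0,0,1],
    [0,0,0,0.001,0,0,1],
    [0,0,0,0.001,0,0,1],
    [0,0,0,0.001,0,0,1],
    [0,0,0,0.001,0,0,1],
    [0,0,0,0,0,0,1],
  ],
)

```text
t: 16.1
tool_pos: [517.6, -144.9, 12.5]
ee_rot: [-3.141, -0.0, 1.635]
contact_force: [0.4, -0.3, -0.5]
grip_width: -0.2
finger_force: 0.0
```

drive_tool(
  motion=[
    [0,0,0,0.001,0,0,1],
    [0,0,0,0.001,0,0,1],
    [0,0,0,0.001,0,0,1],
    [0,0,0,0.001,0,0,1],
    [0,0,0,0,0,0,1],
  ],
)

```text
t: 16.73
tool_pos: [517.4, -140.9, 12.5]
ee_rot: [-3.142, -0.0, 1.635]
contact_force: [-0.1, -0.4, -0.2]
grip_width: -0.3
finger_force: 0.0
```

drive_tool(
  motion=[
    [0,0,0,0.001,0,0,1],
    [0,0,0,0.001,0,0,1],
    [0,0,0,0.001,0,0,1],
    [0,0,0,0,0,0,1],
  ],
)

```text
t: 17.23
tool_pos: [517.2, -137.9, 12.5]
ee_rot: [-3.142, -0.0, 1.635]
contact_force: [1.0, 0.4, 0.6]
grip_width: 0.1
finger_force: 0.0
```

drive_tool(
  motion=[
    [0,0,0,0.001,0,0,1],
    [0,0,0,0.001,0,0,1],
    [0,0,0,0.001,0,0,1],
    [0,0,0,0,0,0,1],
  ],
)

```text
t: 17.73
tool_pos: [517.0, -134.9, 12.5]
ee_rot: [-3.142, -0.0, 1.635]
contact_force: [0.5, -0.6, -0.5]
grip_width: 0.1
finger_force: 0.0
```

drive_tool(
  motion=[
    [0,0,0,0.001,0,0,1],
    [0,0,0,0.001,0,0,1],
    [0,0,0,0.001,0,0,1],
    [0,0,0,0,0,0,1],
  ],
)

```text
t: 18.23
tool_pos: [516.8, -131.9, 12.5]
ee_rot: [-3.142, -0.0, 1.635]
contact_force: [0.1, 0.6, -0.3]
grip_width: -0.1
finger_force: 0.0
```

drive_tool(
  motion=[
    [0,0,0,0.001,0,0,1],
    [0,0,0,0.001,0,0,1],
    [0,0,0,0.001,0,0,1],
    [0,0,0,0,0,0,1],
  ],
)

```text
t: 18.73
tool_pos: [516.6, -128.9, 12.5]
ee_rot: [-3.141, -0.0, 1.635]
contact_force: [0.8, -0.1, 0.2]
grip_width: 0.1
finger_force: 0.0
```

drive_tool(
  motion=[
    [0,0,0,0.001,0,0,1],
    [0,0,0,0.001,0,0,1],
    [0,0,0,0.001,0,0,1],
    [0,0,0,0,0,0,1],
  ],
)

```text
t: 19.23
tool_pos: [516.4, -125.9, 12.5]
ee_rot: [-3.142, -0.0, 1.635]
contact_force: [0.3, 0.1, -0.0]
grip_width: -0.4
finger_force: 0.0
```

```bash
cat > f.py <<'E'
from h import *
f=[];
for i in range(6):
    optics.capture("side"); s=arm.get_state(); f.append(s["contact_force"])
print(np.mean(f,0).round(2),np.std(f,0).round(2),s["tool_pos"].round(1))
E
python3 f.py
```

```text
[-0.42  0.02  0.25] [0.52 0.5  0.47] [ 516.4 -126.    12.5]
```

drive_tool(
  motion=[
    [0,0,0,0.001,0,0,1],
    [0,0,0,0.001,0,0,1],
    [0,0,0,0.001,0,0,1],
    [0,0,0,0,0,0,1],
  ],
)

```text
t: 20.02
tool_pos: [516.3, -122.9, 12.5]
ee_rot: [-3.142, -0.0, 1.635]
contact_force: [-0.1, 0.8, 0.1]
grip_width: 0.1
finger_force: 0.0
```

drive_tool(
  motion=[
    [0,0,0,0.001,0,0,1],
    [0,0,0,0.001,0,0,1],
    [0,0,0,0.001,0,0,1],
    [0,0,0,0,0,0,1],
  ],
)

```text
t: 20.52
tool_pos: [516.1, -119.9, 12.5]
ee_rot: [-3.142, -0.0, 1.635]
contact_force: [0.0, 0.9, -0.5]
grip_width: 0.3
finger_force: 0.0
```

drive_tool(
  motion=[
    [0,0,0,0.001,0,0,1],
    [0,0,0,0.001,0,0,1],
    [0,0,0,0.001,0,0,1],
    [0,0,0,0,0,0,1],
  ],
)

```text
t: 21.02
tool_pos: [515.8, -116.9, 12.5]
ee_rot: [-3.141, -0.0, 1.635]
contact_force: [-0.2, 0.0, -0.3]
grip_width: -0.0
finger_force: 0.0
```

drive_tool(
  motion=[
    [0,0,0,0.001,0,0,1],
    [0,0,0,0.001,0,0,1],
    [0,0,0,0.001,0,0,1],
    [0,0,0,0,0,0,1],
  ],
)

```text
t: 21.52
tool_pos: [515.7, -113.9, 12.5]
ee_rot: [-3.142, -0.0, 1.635]
contact_force: [1.1, 0.6, -0.3]
grip_width: -0.1
finger_force: 0.0
```

drive_tool(
  motion=[
    [0,0,0,0.001,0,0,1],
    [0,0,0,0.001,0,0,1],
    [0,0,0,0,0,0,1],
  ],
)

```text
t: 21.9
tool_pos: [515.6, -111.9, 12.5]
ee_rot: [-3.142, -0.0, 1.635]
contact_force: [0.1, -0.0, 1.2]
grip_width: 0.2
finger_force: 0.0
```

drive_tool(
  motion=[
    [0,0,0,0.001,0,0,1],
    [0,0,0,0.001,0,0,1],
    [0,0,0,0,0,0,1],
  ],
)

```text
t: 22.28
tool_pos: [515.4, -109.9, 12.5]
ee_rot: [-3.142, -0.0, 1.635]
contact_force: [-0.1, 0.1, -0.1]
grip_width: -0.2
finger_force: 0.0
```

```bash
python3 f.py; python3 -c "
from h import *
cv2.imwrite('pics/w5.png',optics.capture('wrist')[:,:,::-1])"
```

```text
[ 0.   -0.11  0.21] [0.24 0.63 0.36] [ 515.4 -110.    12.5]
```

View pics/w5.png

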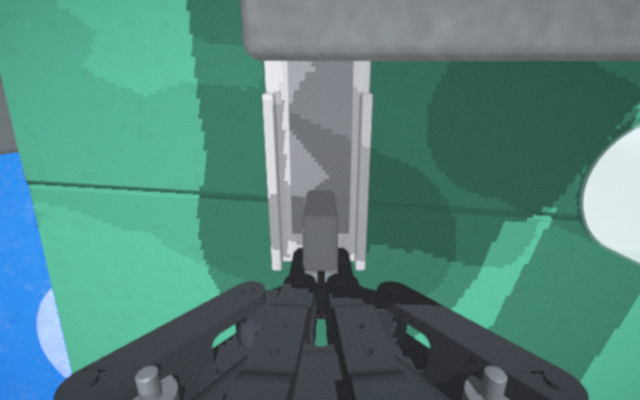

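The taper is still centred in the channel, with its tab at (320,230) and the fingers between the flanges. The packer's rear is at row 270. There's no wedging yet.

drive_tool(
  motion=[
    [0,0,0,0.001,0,0,1],
    [0,0,0,0.001,0,0,1],
    [0,0,0,0,0,0,1],
  ],
)

```text
t: 23.0
tool_pos: [515.3, -107.9, 12.5]
ee_rot: [-3.142, -0.0, 1.635]
contact_force: [0.1, -0.1, -0.2]
grip_width: 0.1
finger_force: 0.0
```

drive_tool(
  motion=[
    [0,0,0,0.001,0,0,1],
    [0,0,0,0.001,0,0,1],
    [0,0,0,0,0,0,1],
  ],
)

```text
t: 23.38
tool_pos: [515.1, -105.9, 12.5]
ee_rot: [-3.142, -0.0, 1.635]
contact_force: [-0.2, 0.9, 0.6]
grip_width: 0.1
finger_force: 0.0
```

drive_tool(
  motion=[
    [0,0,0,0.001,0,0,1],
    [0,0,0,0.001,0,0,1],
    [0,0,0,0,0,0,1],
  ],
)

```text
t: 23.75
tool_pos: [515.1, -103.9, 12.5]
ee_rot: [-3.142, -0.0, 1.635]
contact_force: [0.2, -0.4, 0.1]
grip_width: 0.1
finger_force: 0.0
```

```bash
python3 f.py
```

```text
[-0.09  0.25  0.18] [0.76 0.61 0.63] [ 515.1 -104.1   12.5]
```

drive_tool(
  motion=[
    [0,0,0,0.001,0,0,1],
    [0,0,0,0.001,0,0,1],
    [0,0,0,0,0,0,1],
  ],
)

```text
t: 24.42
tool_pos: [514.9, -102.0, 12.5]
ee_rot: [-3.142, -0.0, 1.635]
contact_force: [-0.3, 0.9, 0.5]
grip_width: 0.1
finger_force: 0.0
```

drive_tool(
  motion=[
    [0,0,0,0.001,0,0,1],
    [0,0,0,0.001,0,0,1],
    [0,0,0,0,0,0,1],
  ],
)

```text
t: 24.8
tool_pos: [514.8, -100.0, 12.5]
ee_rot: [-3.142, -0.0, 1.635]
contact_force: [-0.3, -0.4, -0.1]
grip_width: -0.1
finger_force: 0.0
```

drive_tool(
  motion=[
    [0,0,0,0.001,0,0,1],
    [0,0,0,0.001,0,0,1],
    [0,0,0,0,0,0,1],
  ],
)

```text
t: 25.18
tool_pos: [514.7, -98.0, 12.5]
ee_rot: [3.142, 0.0, 1.635]
contact_force: [-0.2, -0.0, 0.4]
grip_width: 0.1
finger_force: 0.3
```

```bash
python3 f.py
```

```text
[-0.03 -0.63  0.19] [0.38 0.58 0.32] [514.6 -98.   12.5]
```

drive_tool(
  motion=[
    [0,0,0,0.001,0,0,1],
    [0,0,0,0.001,0,0,1],
    [0,0,0,0,0,0,1],
  ],
)

```text
t: 25.85
tool_pos: [514.6, -96.1, 12.5]
ee_rot: [3.141, 0.0, 1.635]
contact_force: [0.4, -2.9, -0.4]
grip_width: -0.0
finger_force: 1.2
```

```bash
python3 f.py
```

```text
[ 0.44 -2.32 -0.21] [0.22 0.38 0.46] [514.6 -96.1  12.5]
```

drive_tool(
  motion=[
    [0,0,0,0.001,0,0,1],
    [0,0,0,0.001,0,0,1],
    [0,0,0,0,0,0,1],
  ],
)

```text
t: 26.52
tool_pos: [514.5, -94.2, 12.5]
ee_rot: [3.141, 0.0, 1.635]
contact_force: [1.0, -4.5, -0.4]
grip_width: 0.0
finger_force: 2.3
```

```bash
python3 f.py
```

```text
[ 0.43 -4.65 -0.3 ] [0.42 0.44 0.21] [514.5 -94.2  12.5]
```

Contact began near y = -98 and the push has risen to 4.7 N. That means about 7 N on the foot, with less than 0.25 mm of lift in the worst case. I'll stop here and back off.

drive_tool(
  motion=[
    [0,0,0,-0.001,0,0,1],
    [0,0,0,-0.001,0,0,1],
    [0,0,0,-0.002,0,0,1],
    [0,0,0,-0.004,0,0,1],
    [0,0,0,-0.01,0,0,1],
    [0,0,0,0,0,0,1],
    [0,0,0,0,0,0,1],
  ],
)

```text
t: 27.7
tool_pos: [515.5, -112.2, 12.5]
ee_rot: [-3.141, -0.0, 1.634]
contact_force: [-0.2, 0.3, -0.2]
grip_width: 0.0
finger_force: 0.0
```

```bash
python3 f.py; python3 -c "
from h import *
cv2.imwrite('pics/w6.png',optics.capture('wrist')[:,:,::-1])"
```

```text
[ 0.12 -0.1   0.16] [0.34 0.35 0.36] [ 515.5 -111.9   12.5]
```

View pics/w6.png

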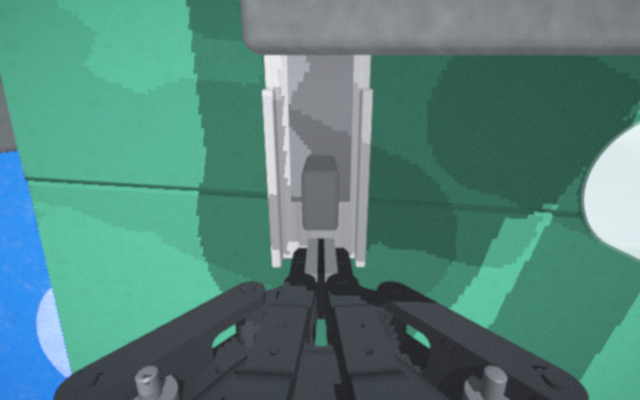

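The taper stayed put and the packer and slab haven't moved relative to each other. As a quick feel check, I'll see whether the shim sprang back.

drive_tool(
  motion=[
    [0,0,0,0.01,0,0,1],
    [0,0,0,0.004,0,0,1],
    [0,0,0,0.002,0,0,1],
    [0,0,0,0.001,0,0,1],
    [0,0,0,0,0,0,1],
    [0,0,0,0,0,0,1],
  ],
)

```text
t: 28.8
tool_pos: [514.5, -95.2, 12.5]
ee_rot: [3.142, 0.0, 1.635]
contact_force: [0.2, 0.1, 0.7]
grip_width: -0.0
finger_force: 0.0
```

```bash
python3 f.py
```

```text
[ 0.02  0.11 -0.17] [0.47 0.43 0.43] [514.5 -95.1  12.5]
```

drive_tool(
  motion=[
    [0,0,0,0.001,0,0,1],
    [0,0,0,0,0,0,1],
    [0,0,0,0,0,0,1],
  ],
)

```text
t: 29.48
tool_pos: [514.5, -94.2, 12.5]
ee_rot: [3.141, 0.0, 1.635]
contact_force: [0.7, -2.0, 0.1]
grip_width: -0.1
finger_force: 0.8
```

```bash
python3 f.py
```

```text
[ 0.14 -2.08  0.05] [0.61 0.42 0.65] [514.5 -94.2  12.5]
```

The spring-back is under 1 mm, so the wedge is holding. I'll retreat and hand in.

drive_tool(
  motion=[
    [0,0,0,-0.001,0,0,1],
    [0,0,0,-0.003,0,0,1],
    [0,0,0,-0.015,0,0,1],
    [0,0,0,-0.03,0,0,1],
    [0,0,0,-0.03,0,-0.02,1],
    [0,0,0,0,0,-0.05,1],
    [0,0,0,0,0,0,1],
    [0,0,0,0,0,0,1],
  ],
)

```text
t: 30.78
tool_pos: [519.1, -173.2, 82.0]
ee_rot: [-3.141, -0.0, 1.634]
contact_force: [-0.4, 0.3, -0.3]
grip_width: 0.1
finger_force: 0.0
```

```bash
python3 -c "
from rig import arm
print(arm.job_done())"
```

```text
the job is handed in; nothing more can be done
None
```

The job is handed in at about 31 s, with no verdict returned: the packer's nose is under the foot and the taper shim is wedged against it (last push about 4.7 N, roughly 7 N on the foot by estimate), the arm is clear, and the table showed no sign of lifting.

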